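# Complete the test-plug tray at the harness tester

### The arm

A 6-joint arm with a two-finger parallel gripper is mounted at the origin on the work surface. World frame = base frame: x ahead of the robot, y to its left, z up, the work surface at z = 0. Lengths are in m, angles in rad, forces in N, time in s.
With the tool pointing down it reaches from about 0.25 to 0.725 m from the base axis. Payload 4 kg.
Tool frame: the origin (TCP) lies on the centre line of the jaws, within the pads' length; the fingertips stand 22 mm ahead of it and the grasp point (between the pads) lies 3 mm ahead of it; z points along the fingers, y is the line along which they close (so a half turn about z gives the same grasp; the last joint's range is limited). The gripper opens to 85 mm and grips with 20 to 120 N. Pads are 22 mm wide; open, the fingers measure 114 mm over their backs; the gripper's body (76 mm by 85 mm) begins 54 mm behind the grasp point. The pads swing forward as they close: fully open they stand 13 mm farther back than shut.
Start: joints at [1.319, 0.241, 0.005, 1.335, 0, 1.571], TCP at [0.125, 0.484, 0.253] pointing down, gripper open.
Joint ranges: [-2.72, 2.72], [-1.05, 1.87], [-1.09, 1.28], [-1.99, 2.15], [-1.42, 1.44], [-3.14, 3.14]. Speed limits (rad/s): [2.79, 2.79, 3.14, 3.14, 3.14, 3.14].

### API

Orientations are given as a unit quaternion [x, y, z, w].
In Python, from workcell import bot gives the robot as it stands.
- The arm moves only by the shell command python3 -m inch 'ROWS'. ROWS is JSON, one flat list of numbers, 7 for each row, row after row: the shift along the world's x, y, z in mm, then the turn, a rotation vector about the world's x, y, z in rad, then the opening in per cent of the stroke, from 0 (shut) to 100 (fully open). A call has 1 to 8 rows; each row is the pose to reach, as a shift and turn from the pose commanded when the call began; what a row does not reach only later rows make up. A row lasts 1/12 s, in which the tool goes at most 41.7 mm and 7.16 degrees, less where a joint would pass 70% of its speed; a pose out of reach is approached as far as the arm can. A call with a gripper value outside its range is refused whole. The fingers move at their own pace and stop on an object; the grip force is fixed at half the most. Time passes only in rows, so rows that repeat a pose let the fingers close. It gives the time, the measured TCP pose, the force, the opening and the grip force at its end, in the units of the state.
- bot.get_obs(): the state, without advancing time (a new reading comes with each control period).
- bot.camera(name): name is "scene" or "top"; returns the picture (400x640x3 uint8, blue, green, red); there is no depth.
- bot.camera_info(name): a dict with "intrinsics" (3x3 intrinsics, pixels), "camera_from_world" (4x4, takes a point from world to camera coordinates). Camera axes: x right, y down, z forward; pixel columns grow to the right and rows downward; lengths in m; the calibration is good to about 2 mm. A picture is of the moment at which its call begins. camera_info takes no time and is no camera call.
- bot.job_done(): hands the job in; it is judged then, once.
Trained networks look in the newest picture that a camera, given by its name, has taken for a name from the list of things; names that differ only in an ending like _2 or _b are one class to them, and where a whole thing is asked for, a point or a joint stands for the part that bears it (a point fixed in the world has none). Each returns a list of dicts, best first, with "confidence" (0 to 1); they miss things now and then, are a little off and sometimes report something else, mostly with a low value. They report only what shows in the picture. A call takes as long as a camera call.
- bot.silhouettes(camera, target): "mask" (400x640 bool, what is visible of it) and "uv" ([column, row] in pixels, amid what is visible of it).
- bot.spot_point(camera, target): "uv" ([column, row] in pixels: a listed point, or the origin of a listed thing).
The state is a dict: "clock": time; "joint_pos": joint angles; "joint_vel": joint speeds; "tau": joint torques, N m; "eef_pos": TCP position; "tool_rot": TCP orientation; "ft_force": force on the tool from outside, world axes, zero at the start; "ft_torque": the same for the moment, N m; "grip_width": finger opening in m; "grasp_force": force on a finger pad.
Only numpy, scipy, OpenCV 4.12 (cv2) and the standard library are available. Lean on these libraries where they do the work, as an engineer would, in place of code of your own. Each camera call takes 0.05 s, during which the arm holds its last target. There are 200 camera calls.

### The job

Make up the test-plug tray for the harness tester: take the blue plug that was packed by mistake out of the tray and put it in the grey return bin, and stand the red, the yellow and the green round plug upright in the seat of its own colour. Leave the white round plug and the square green plug where they stand.

Things in the scene. Friction and masses are not known exactly. Their poses are not given: they have to be found in the camera images.
- plug_red_mid (a point): Coded round test plug, standing upright: black barrel 30 mm in diameter, with a red foot flange (36 mm in diameter, 12 mm high) and a red top band 12 mm high of the barrel's own diameter; 70 mm tall in all, about 80 g. It stands loose on the table at the start. The point is on its axis half-way up, 35 mm above its underside; z is its axis, up.
- plug_yellow_mid (a point): Coded round test plug, standing upright: black barrel 30 mm in diameter, with a yellow foot flange (36 mm in diameter, 12 mm high) and a yellow top band 12 mm high of the barrel's own diameter; 70 mm tall in all, about 80 g. It stands loose on the table at the start. The point is on its axis half-way up, 35 mm above its underside; z is its axis, up.
- plug_green_mid (a point): Coded round test plug, standing upright: black barrel 30 mm in diameter, with a green foot flange (36 mm in diameter, 12 mm high) and a green top band 12 mm high of the barrel's own diameter; 70 mm tall in all, about 80 g. It stands loose on the table at the start. The point is on its axis half-way up, 35 mm above its underside; z is its axis, up.
- plug_blue_mid (a point): Wrongly packed: coded round test plug, standing upright: black barrel 30 mm in diameter, with a blue foot flange (36 mm in diameter, 12 mm high) and a blue top band 12 mm high of the barrel's own diameter; 70 mm tall in all, about 80 g. It stands in one of the three seats of the tray at the start (any colour). The point is on its axis half-way up, 35 mm above its underside; z is its axis, up.
- plug_white_mid (a point): Look-alike, to be left alone: coded round test plug, standing upright: black barrel 30 mm in diameter, with a white foot flange (36 mm in diameter, 12 mm high) and a white top band 12 mm high of the barrel's own diameter; 70 mm tall in all, about 80 g. It stands on the table. The point is on its axis half-way up, 35 mm above its underside; z is its axis, up.
- square_green_mid (a point): Look-alike, to be left alone: a SQUARE green-and-black plug standing on the table: barrel 30 x 30 mm, green foot 36 x 36 x 12 mm, green top band, 70 mm tall. The point is on its axis half-way up, 35 mm above its underside; z is its axis, up.
- seat_red: Seat of the tray, red: a fixed round dish 70 mm in outer diameter with a rim 9 mm thick (opening 52 mm in diameter). Origin at the centre of its underside, which lies 6 mm above the table; its inner floor is 4 mm and its rim 12 mm above the origin; z up. The three seats stand in one row at 80 mm spacing on a thin aluminium tray, in any order.
- seat_yellow: Seat of the tray, yellow: a fixed round dish 70 mm in outer diameter with a rim 9 mm thick (opening 52 mm in diameter). Origin at the centre of its underside, which lies 6 mm above the table; its inner floor is 4 mm and its rim 12 mm above the origin; z up. The three seats stand in one row at 80 mm spacing on a thin aluminium tray, in any order.
- seat_green: Seat of the tray, green: a fixed round dish 70 mm in outer diameter with a rim 9 mm thick (opening 52 mm in diameter). Origin at the centre of its underside, which lies 6 mm above the table; its inner floor is 4 mm and its rim 12 mm above the origin; z up. The three seats stand in one row at 80 mm spacing on a thin aluminium tray, in any order.
- bin: Return bin: a fixed grey open square box on the table, 100 x 100 mm, 26 mm high, walls 4 mm (inside 92 x 92 mm). Origin at the centre of its underside on the table, the inner floor about 4 mm above it; x and y along its sides, z up.

How it is judged:
By the outcome, as a careful person would: the job done as asked, in the order asked, and still so for the second after the job is handed in, with the robot touching nothing.
It also fails if it takes over 106 s, if anything falls off the work surface, if the arm or the gripper's body presses on something with over 40 N, if the wrist force passes 120 N, or if a joint passes its speed limit or range.

## Working session

There is one attempt and no reset: what is moved stays moved. The work goes in short steps, Python scripts to look and compute and a shell command to move; the robot and the scene stay as the last step left them, time stands still between calls to the robot, and variables do not carry over. Pictures are saved under pics/ and viewed, at most 14 in all, crops included, and the job is handed in when it is done.

```bash
mkdir -p pics; ls; cat > h.py <<'E'
import numpy as np, cv2
from workcell import bot
def ray(cam,uv):
    i=bot.camera_info(cam);K=np.array(i["intrinsics"]);T=np.array(i["camera_from_world"])
    d=T[:3,:3].T@np.linalg.solve(K,[uv[0],uv[1],1]);c=-T[:3,:3].T@T[:3,3];return c,d
def at_z(cam,uv,z):
    c,d=ray(cam,uv);return c+d*(z-c[2])/d[2]
Z={'plug':.035,'square':.035,'seat':.006,'bin':0}
E
python3 - <<'E'
from h import *
for c in("scene","top"):
    cv2.imwrite(f"pics/{c}0.png",bot.camera(c))
    cc,_=ray(c,(320,200));print(c,cc.round(3))
    for n in["plug_red_mid","plug_yellow_mid","plug_green_mid","plug_blue_mid","plug_white_mid","square_green_mid","seat_red","seat_yellow","seat_green","bin"]:
        z=Z[n.split('_')[0]]
        z=.045 if 'blue' in n else z
        for r in bot.spot_point(c,n)[:2]:
            print(c,n,round(r["confidence"],2),np.round(r["uv"]),at_z(c,r["uv"],z).round(4))
o=bot.get_obs();print(o["clock"],o["eef_pos"],o["tool_rot"],o["grip_width"])
E
```

```text
pics
scene [ 1.007 -0.684  0.592]
scene plug_red_mid 0.61 [262. 293.] [ 0.5958 -0.3179  0.035 ]
scene plug_red_mid 0.61 [302. 197.] [ 0.4409 -0.0309  0.035 ]
scene plug_yellow_mid 0.73 [257. 293.] [ 0.5895 -0.3223  0.035 ]
scene plug_yellow_mid 0.62 [314. 262.] [ 0.6126 -0.1923  0.035 ]
scene plug_green_mid 0.71 [299. 197.] [ 0.4367 -0.0357  0.035 ]
scene plug_blue_mid 0.77 [412. 181.] [0.6148 0.1962 0.045 ]
scene plug_white_mid 0.74 [347. 236.] [ 0.616  -0.0852  0.035 ]
scene plug_white_mid 0.72 [255. 224.] [ 0.437  -0.1823  0.035 ]
scene square_green_mid 0.77 [207. 261.] [ 0.4529 -0.3247  0.035 ]
scene seat_red 0.61 [354. 173.] [0.4415 0.1909 0.006 ]
scene seat_yellow 0.6 [412. 192.] [0.6142 0.2081 0.006 ]
scene seat_green 0.88 [381. 185.] [0.5328 0.1873 0.006 ]
scene bin 0.84 [351. 234.] [ 0.5923 -0.0357  0.    ]
top [ 0.373 -0.043  1.091]
top plug_red_mid 0.79 [436. 176.] [ 0.583  -0.3156  0.035 ]
top plug_yellow_mid 0.53 [380. 165.] [ 0.6115 -0.1888  0.035 ]
top plug_green_mid 0.58 [315. 246.] [ 0.4319 -0.0362  0.035 ]
top plug_blue_mid 0.78 [217. 166.] [0.6171 0.1822 0.045 ]
top plug_blue_mid 0.25 [216. 237.] [0.4545 0.1815 0.045 ]
top plug_white_mid 0.73 [385. 242.] [ 0.4352 -0.1923  0.035 ]
top square_green_mid 0.92 [448. 232.] [ 0.456  -0.3334  0.035 ]
top seat_red 0.75 [218. 236.] [0.46   0.1861 0.006 ]
top seat_yellow 0.58 [212. 169.] [0.6178 0.2025 0.006 ]
top seat_green 0.6 [214. 204.] [0.5354 0.1953 0.006 ]
top bin 0.65 [316. 177.] [ 0.5936 -0.0427  0.    ]
1.1 [0.12457186 0.48423417 0.2532832 ] [ 1.25576768e-01  9.92083905e-01 -1.74546706e-05 -2.02434084e-05] 0.08523479683866858
```

View pics/scene0.png

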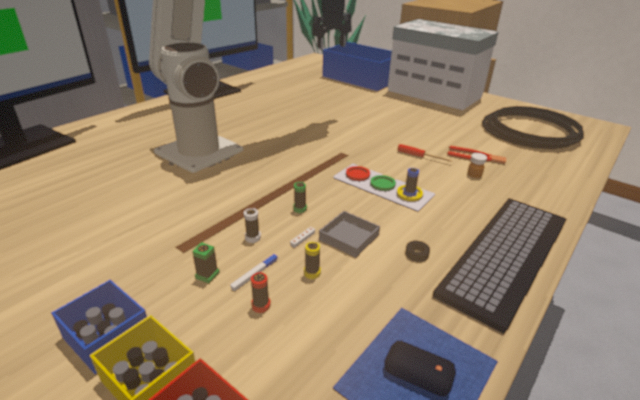

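View pics/top0.png

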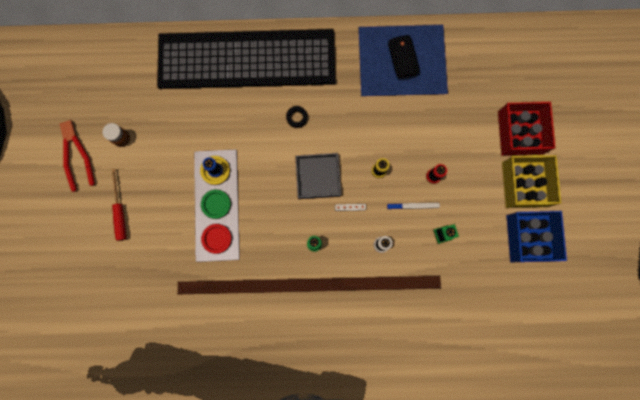

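Blue stands in the yellow seat at top (217,166); seats green (216,205) and red (217,238); the bin is at (319,177). Loose plugs in the top view are red (437,174), yellow (381,167) and green (315,243). I'll refine these by fitting the known shapes to the masks.

```bash
cat >> h.py <<'E'
from scipy.optimize import least_squares
def cyl(r,z0,z1):
    a=np.linspace(0,2*np.pi,40,endpoint=False)
    return np.array([[r*np.cos(t),r*np.sin(t),z] for t in a for z in(z0,z1)])
PL=lambda z:(cyl(.018,z,z+.012),cyl(.015,z+.012,z+.07))
def center(cam,parts,xy):
    i=bot.camera_info(cam);K=np.array(i["intrinsics"]);T=np.array(i["camera_from_world"]);S=8
    m=None;hs=[]
    for p in parts:
        q=(p+[xy[0],xy[1],0])@T[:3,:3].T+T[:3,3];q=q@K.T;hs.append(q[:,:2]/q[:,2:])
    o=np.floor(np.vstack(hs).min(0))-2;m=np.zeros((900,900),np.uint8)
    for h in hs: cv2.fillConvexPoly(m,cv2.convexHull(np.round((h+.5-o)*S).astype(np.int32)),1)
    M=cv2.moments(m,True);return np.array([M['m10'],M['m01']])/M['m00']/S+o-.5, M['m00']/S/S
def locate(name,parts,xy0,cams=("scene","top")):
    res=[];tot=[]
    for c in cams:
        R=bot.silhouettes(c,name);best=None
        for r in R:
            v,u=np.nonzero(r["mask"])
            if not len(u):continue
            ctr=np.array([u.mean(),v.mean()]);d=np.linalg.norm(ctr-center(c,parts,xy0)[0])
            if d<15 and(best is None or d<best[0]):best=(d,ctr,len(u))
        if best is None: res.append((c,None));continue
        f=lambda x:center(c,parts,x)[0]-best[1]
        s=least_squares(f,xy0,diff_step=.01).x
        res.append((c,s.round(4).tolist(),best[2],round(center(c,parts,s)[1])))
    print(name,res)
E
python3 - <<'E'
from h import *
for c in("scene","top"):bot.camera(c)
P=dict(red=(.585,-.317),yellow=(.612,-.19),green=(.433,-.036))
for k,v in P.items(): locate(f"plug_{k}_mid",PL(0),v)
locate("plug_blue_mid",PL(.01)[1:],(.617,.19))
S=dict(red=(.457,.187),green=(.535,.193),yellow=(.617,.2))
for k,v in S.items(): locate("seat_"+k,(cyl(.035,.006,.018),),v)
b=np.array([[x,y,z] for x in(-.05,.05) for y in(-.05,.05) for z in(0,.026)])
locate("bin",(b,),(.593,-.04))
E
```

```text
plug_red_mid [('scene', [0.5908, -0.3184], 669, 709), ('top', [0.591, -0.3178], 302, 309)]
plug_yellow_mid [('scene', [0.6051, -0.1894], 518, 586), ('top', [0.6062, -0.1895], 255, 277)]
plug_green_mid [('scene', [0.4393, -0.0372], 361, 402), ('top', [0.4381, -0.0347], 192, 207)]
plug_blue_mid [('scene', [0.6195, 0.1794], 351, 306), ('top', [0.6131, 0.1889], 289, 245)]
seat_red [('scene', [0.4554, 0.1883], 323, 346), ('top', [0.4562, 0.1883], 703, 772)]
seat_green [('scene', [0.5346, 0.1894], 373, 379), ('top', [0.5367, 0.191], 720, 753)]
seat_yellow [('scene', [0.6212, 0.1845], 197, 426), ('top', [0.6095, 0.1887], 393, 738)]
bin [('scene', [0.5947, -0.0493], 1749, 1818), ('top', [0.5952, -0.0474], 1919, 1939)]
```

```bash
python3 - <<'E'
from h import *
for c in("scene","top"):bot.camera(c)
locate("plug_blue_mid",PL(.01),(.617,.19))
locate("plug_blue_mid",(cyl(.018,.014,.022),PL(.01)[1]),(.617,.19))
E
python3 -m inch '[491,-296,-50,0,0,0.252,100, 491,-296,-50,0,0,0.252,100, 491,-296,-50,0,0,0.252,100, 491,-296,-50,0,0,0.252,100, 491,-296,-50,0,0,0.252,100, 491,-296,-50,0,0,0.252,100, 491,-296,-50,0,0,0.252,100, 491,-296,-50,0,0,0.252,100]'
```

```text
plug_blue_mid [('scene', [0.6152, 0.1929], 337, 372), ('top', [0.6155, 0.1918], 295, 304)]
plug_blue_mid [('scene', [0.6167, 0.1895], 337, 356), ('top', [0.615, 0.1914], 295, 297)]
clock: 2.97
eef_pos: [0.4023, 0.3166, 0.2253]
tool_rot: [-0.0, 1.0, 0.0, 0.0]
ft_force: [1.0, 0.7, 0.6]
grip_width: 0.0854
grasp_force: 0.0
```

```bash
python3 -m inch '[208,-122,-25,0,0,0,100, 208,-122,-25,0,0,0,100, 208,-122,-25,0,0,0,100, 208,-122,-25,0,0,0,100, 208,-122,-25,0,0,0,100, 208,-122,-25,0,0,0,100, 208,-122,-25,0,0,0,100, 208,-122,-25,0,0,0,100]'
```

```text
clock: 3.63
eef_pos: [0.6098, 0.1942, 0.1986]
tool_rot: [0.002, 1.0, -0.0, -0.001]
ft_force: [-0.3, 0.4, -0.2]
grip_width: 0.0854
grasp_force: 0.0
```

```bash
python3 -m inch '[6,-3,-30,0,0,0,100, 6,-3,-60,0,0,0,100, 6,-3,-85,0,0,0,100, 6,-3,-105,0,0,0,100, 6,-3,-120,0,0,0,100, 6,-3,-130,0,0,0,100, 6,-3,-136,0,0,0,100, 6,-3,-136,0,0,0,100]'
python3 -m inch '[0,0,0,0,0,0,30, 0,0,0,0,0,0,20, 0,0,0,0,0,0,20, 0,0,0,0,0,0,20, 0,0,0,0,0,0,20, 0,0,0,0,0,0,20, 0,0,0,0,0,0,20, 0,0,0,0,0,0,20]'
```

```text
clock: 4.3
eef_pos: [0.6136, 0.1935, 0.0634]
tool_rot: [-0.001, 1.0, -0.0, -0.001]
ft_force: [-0.1, -0.2, -0.0]
grip_width: 0.0855
grasp_force: 0.0
clock: 4.97
eef_pos: [0.6154, 0.193, 0.0653]
tool_rot: [-0.0, 1.0, 0.0, 0.001]
ft_force: [-0.4, -1.2, 6.0]
grip_width: 0.0288
grasp_force: 59.3
```

```bash
python3 -m inch '[0,0,30,0,0,0,20, 0,0,60,0,0,0,20, -2,-20,70,0,0,0,20, -6,-60,75,0,0,0,20, -10,-100,75,0,0,0,20, -13,-140,75,0,0,0,20, -17,-180,75,0,0,0,20, -20,-220,70,0,0,0,20]'
python3 -m inch '[0,-20,0,0,0,0,20, 0,-20,0,0,0,0,20, 0,-20,0,0,0,0,20, 0,-20,0,0,0,0,20]'; python3 -c "
from h import *
cv2.imwrite('pics/t1.png',bot.camera('scene')[120:330,200:480].repeat(2,0).repeat(2,1))"
```

```text
clock: 5.63
eef_pos: [0.5945, -0.0287, 0.1346]
tool_rot: [-0.0, 1.0, 0.0, 0.0]
ft_force: [0.4, -0.6, 0.1]
grip_width: 0.0288
grasp_force: 59.4
clock: 5.97
eef_pos: [0.5946, -0.0466, 0.1338]
tool_rot: [-0.0, 1.0, 0.0, -0.0]
ft_force: [0.7, 0.9, -0.2]
grip_width: 0.0288
grasp_force: 59.4
```

View pics/t1.png

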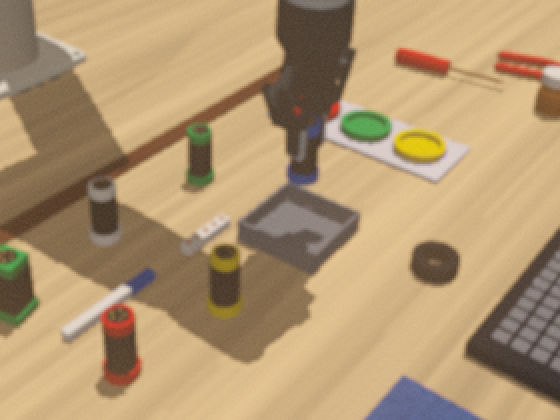

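The picture shows the blue plug held upright over the bin (crop pixel 303,175) and the yellow seat empty. Next is lowering it and releasing.

```bash
python3 -m inch '[0,0,-25,0,0,0,20, 0,0,-45,0,0,0,20, 0,0,-58,0,0,0,20, 0,0,-66,0,0,0,20, 0,0,-70,0,0,0,20, 0,0,-73,0,0,0,20, 0,0,-75,0,0,0,20, 0,0,-75,0,0,0,20]'
python3 -m inch '[0,0,0,0,0,0,30, 0,0,0,0,0,0,40, 0,0,0,0,0,0,50, 0,0,0,0,0,0,65, 0,0,0,0,0,0,65, 0,0,0,0,0,0,65, 0,0,10,0,0,0,65, 0,0,30,0,0,0,65]'
```

```text
clock: 6.68
eef_pos: [0.5953, -0.0468, 0.0596]
tool_rot: [-0.0, 1.0, -0.0, 0.0]
ft_force: [0.2, 0.3, -0.8]
grip_width: 0.0285
grasp_force: 59.4
clock: 7.35
eef_pos: [0.5926, -0.0469, 0.0873]
tool_rot: [-0.0, 1.0, 0.0, -0.003]
ft_force: [-0.4, -0.5, -0.5]
grip_width: 0.0552
grasp_force: 0.0
```

```bash
python3 -m inch '[0,0,35,0,0,0,65, 0,0,70,0,0,0,80, 0,-20,85,0,0,0,90, 0,-60,85,0,0,0,100, 0,-100,85,0,0,0,100, 0,-140,85,0,0,0,100, 0,-180,85,0,0,0,100, 0,-220,85,0,0,0,100]'
python3 -m inch '[-2,-30,0,0,0,0,100, -2,-51,0,0,0,0,100, -2,-51,0,0,0,0,100, -2,-51,0,0,0,0,100, -2,-51,0,0,0,0,100]'
python3 - <<'E'
from h import *
for c in("scene","top"):bot.camera(c)
cv2.imwrite('pics/t2.png',bot.camera('scene')[120:330,200:480].repeat(2,0).repeat(2,1))
locate("plug_blue_mid",PL(.004),(.595,-.047))
o=bot.get_obs();print(o['eef_pos'])
E
```

```text
clock: 8.02
eef_pos: [0.5946, -0.2688, 0.1754]
tool_rot: [-0.0, 1.0, -0.0, 0.001]
ft_force: [0.9, -0.1, 0.7]
grip_width: 0.0854
grasp_force: 0.0
clock: 8.43
eef_pos: [0.5927, -0.3176, 0.1745]
tool_rot: [-0.0, 1.0, 0.0, -0.0]
ft_force: [-0.4, 0.2, 0.6]
grip_width: 0.0856
grasp_force: 0.0
plug_blue_mid [('scene', [0.5948, -0.0478], 466, 479), ('top', [0.596, -0.0474], 251, 259)]
[ 0.59314499 -0.31676953  0.17453216]
```

View pics/t2.png

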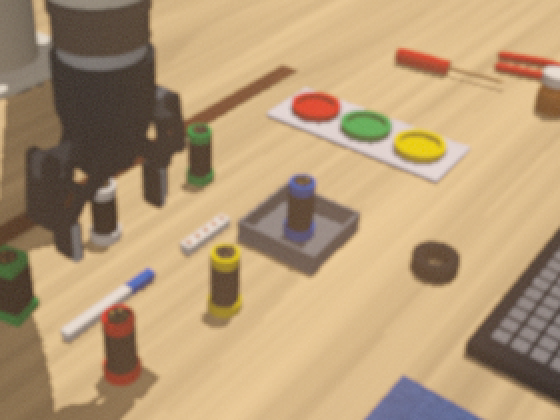

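Blue stands upright in the bin (crop pixel 301,208). Now I'll pick the red plug.

```bash
python3 -m inch '[-2,-1,-35,0,0,0,100, -2,-1,-65,0,0,0,100, -2,-1,-90,0,0,0,100, -2,-1,-105,0,0,0,100, -2,-1,-114,0,0,0,100, -2,-1,-119,0,0,0,100, -2,-1,-121,0,0,0,100, -2,-1,-121,0,0,0,100]'
python3 -m inch '[0,0,0,0,0,0,30, 0,0,0,0,0,0,20, 0,0,0,0,0,0,20, 0,0,0,0,0,0,20, 0,0,0,0,0,0,20, 0,0,0,0,0,0,20, 0,0,0,0,0,0,20, 0,0,0,0,0,0,20]'
python3 - <<'E'
from h import *
for c in("scene","top"):bot.camera(c)
S=dict(red=(.457,.187),green=(.535,.193),yellow=(.617,.2))
for k,v in S.items(): locate("seat_"+k,(cyl(.035,.006,.018),),v)
E
```

```text
clock: 9.35
eef_pos: [0.5914, -0.3191, 0.0539]
tool_rot: [-0.0, 1.0, -0.0, 0.001]
ft_force: [0.5, 0.1, -0.1]
grip_width: 0.0855
grasp_force: 0.0
clock: 10.02
eef_pos: [0.591, -0.3192, 0.0536]
tool_rot: [-0.0, 1.0, -0.0, 0.0]
ft_force: [0.5, 0.5, 2.3]
grip_width: 0.0285
grasp_force: 59.2
seat_red [('scene', [0.4555, 0.1875], 335, 346), ('top', [0.4559, 0.1888], 771, 771)]
seat_green [('scene', [0.5338, 0.1891], 383, 379), ('top', [0.5351, 0.1908], 750, 754)]
seat_yellow [('scene', [0.6145, 0.1908], 396, 418), ('top', [0.6154, 0.1936], 694, 737)]
```

```bash
python3 -m inch '[0,0,35,0,0,0,20, 0,0,75,0,0,0,20, 0,0,110,0,0,0,20, -5,20,125,0,0,0,20, -15,58,125,0,0,0,20, -25,98,125,0,0,0,20, -36,137,125,0,0,0,20, -47,176,125,0,0,0,20]'
python3 -m inch '[-10,38,0,0,0,0,20, -20,76,0,0,0,0,20, -30,114,0,0,0,0,20, -40,152,0,0,0,0,20, -50,190,0,0,0,0,20, -60,228,0,0,0,0,20, -70,266,0,0,0,0,20, -80,304,0,0,0,0,20]'
python3 -m inch '[-8,27,0,0,0,0,20, -8,27,0,0,0,0,20, -8,27,0,0,0,0,20, -8,27,0,0,0,0,20]'
```

```text
clock: 11.08
eef_pos: [0.5426, -0.1416, 0.1775]
tool_rot: [0.0, 1.0, 0.0, -0.0]
ft_force: [1.1, 1.2, 0.5]
grip_width: 0.0289
grasp_force: 59.3
clock: 11.75
eef_pos: [0.4627, 0.1624, 0.1778]
tool_rot: [0.0, 1.0, -0.0, -0.0]
ft_force: [-0.1, 0.4, -1.3]
grip_width: 0.0287
grasp_force: 59.3
clock: 12.08
eef_pos: [0.4556, 0.1876, 0.1777]
tool_rot: [-0.0, 1.0, -0.0, -0.0]
ft_force: [-0.2, -0.1, -0.0]
grip_width: 0.0288
grasp_force: 59.4
```

```bash
python3 -m inch '[0,1,-35,0,0,0,20, 0,1,-65,0,0,0,20, 0,1,-87,0,0,0,20, 0,1,-99,0,0,0,20, 0,1,-106,0,0,0,20, 0,1,-110,0,0,0,20, 0,1,-113,0,0,0,20, 0,1,-113,0,0,0,20]'
python3 -m inch '[0,0,0,0,0,0,30, 0,0,0,0,0,0,40, 0,0,0,0,0,0,50, 0,0,0,0,0,0,65, 0,0,0,0,0,0,65, 0,0,0,0,0,0,65, 0,0,10,0,0,0,65, 0,0,30,0,0,0,65]'
```

```text
clock: 12.75
eef_pos: [0.4564, 0.1885, 0.0654]
tool_rot: [0.0, 1.0, 0.0, 0.0]
ft_force: [-0.0, 0.3, -0.1]
grip_width: 0.0288
grasp_force: 59.4
clock: 13.42
eef_pos: [0.4538, 0.1882, 0.0939]
tool_rot: [-0.0, 1.0, -0.001, -0.003]
ft_force: [0.8, -0.2, -0.3]
grip_width: 0.0554
grasp_force: 0.0
```

```bash
python3 -m inch '[0,0,35,0,0,0,65, 0,0,70,0,0,0,80, 8,-20,85,0,0,0,90, 22,-56,85,0,0,0,100, 37,-93,85,0,0,0,100, 52,-130,85,0,0,0,100, 67,-168,85,0,0,0,100, 82,-206,85,0,0,0,100]'
python3 -m inch '[15,-37,0,0,0,0,100, 30,-74,0,0,0,0,100, 44,-111,0,0,0,0,100, 58,-146,0,0,0,0,100, 68,-172,0,0,0,0,100, 68,-172,0,0,0,0,100, 68,-172,0,0,0,0,100, 68,-172,0,0,0,0,100]'
python3 - <<'E'
from h import *
for c in("scene","top"):bot.camera(c)
cv2.imwrite('pics/t3.png',bot.camera('scene')[120:330,200:480].repeat(2,0).repeat(2,1))
locate("plug_red_mid",PL(.01),(.456,.1885))
o=bot.get_obs();print(o['eef_pos'])
E
```

```text
clock: 14.08
eef_pos: [0.5383, -0.0187, 0.1813]
tool_rot: [-0.0, 1.0, 0.0, 0.001]
ft_force: [1.1, 1.6, 0.8]
grip_width: 0.0855
grasp_force: 0.0
clock: 14.75
eef_pos: [0.6053, -0.1887, 0.1803]
tool_rot: [-0.0, 1.0, 0.0, -0.0]
ft_force: [1.2, 0.1, 0.2]
grip_width: 0.0853
grasp_force: 0.0
plug_red_mid [('scene', [0.4574, 0.1838], 279, 323), ('top', [0.4569, 0.1893], 227, 287)]
[ 0.60569394 -0.18773424  0.18069207]
```

View pics/t3.png

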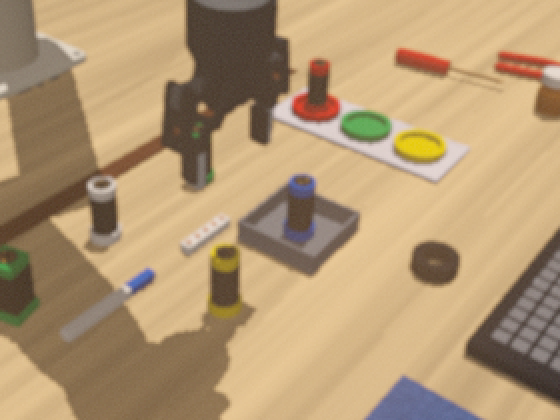

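Red stands upright in the red seat (crop pixel 317,90). Yellow is next (crop pixel 225,280).

```bash
python3 -m inch '[0,-1,-35,0,0,0,100, 0,-1,-70,0,0,0,100, 0,-1,-95,0,0,0,100, 0,-1,-110,0,0,0,100, 0,-1,-120,0,0,0,100, 0,-1,-125,0,0,0,100, 0,-1,-127,0,0,0,100, 0,-1,-127,0,0,0,100]'
python3 -m inch '[0,0,0,0,0,0,30, 0,0,0,0,0,0,20, 0,0,0,0,0,0,20, 0,0,0,0,0,0,20, 0,0,0,0,0,0,20, 0,0,0,0,0,0,20, 0,0,0,0,0,0,20, 0,0,0,0,0,0,20]'
```

```text
clock: 15.67
eef_pos: [0.6064, -0.19, 0.0539]
tool_rot: [-0.0, 1.0, -0.0, 0.001]
ft_force: [0.1, 0.0, 0.2]
grip_width: 0.0858
grasp_force: 0.0
clock: 16.33
eef_pos: [0.6064, -0.1903, 0.054]
tool_rot: [-0.0, 1.0, -0.0, 0.001]
ft_force: [-0.0, -0.6, 4.7]
grip_width: 0.0289
grasp_force: 59.3
```

```bash
python3 -m inch '[0,0,35,0,0,0,20, 0,0,75,0,0,0,20, 0,0,110,0,0,0,20, 0,20,125,0,0,0,20, 1,58,125,0,0,0,20, 2,98,125,0,0,0,20, 3,137,125,0,0,0,20, 4,176,125,0,0,0,20]'
python3 -m inch '[1,39,0,0,0,0,20, 2,78,0,0,0,0,20, 3,117,0,0,0,0,20, 4,156,0,0,0,0,20, 5,190,0,0,0,0,20, 5,206,0,0,0,0,20, 5,206,0,0,0,0,20, 5,206,0,0,0,0,20]'
```

```text
clock: 17.0
eef_pos: [0.609, -0.0127, 0.1775]
tool_rot: [0.0, 1.0, 0.0, -0.001]
ft_force: [1.2, -0.1, -1.1]
grip_width: 0.0289
grasp_force: 59.3
clock: 17.67
eef_pos: [0.6141, 0.1925, 0.1771]
tool_rot: [-0.001, 1.0, -0.001, -0.001]
ft_force: [-0.4, -1.4, -1.3]
grip_width: 0.0287
grasp_force: 59.4
```

```bash
python3 -m inch '[1,0,-35,0,0,0,20, 1,0,-65,0,0,0,20, 1,0,-87,0,0,0,20, 1,0,-99,0,0,0,20, 1,0,-106,0,0,0,20, 1,0,-110,0,0,0,20, 1,0,-113,0,0,0,20, 1,0,-113,0,0,0,20]'
python3 -m inch '[0,0,0,0,0,0,30, 0,0,0,0,0,0,40, 0,0,0,0,0,0,50, 0,0,0,0,0,0,65, 0,0,0,0,0,0,65, 0,0,0,0,0,0,65, 0,0,10,0,0,0,65, 0,0,30,0,0,0,65]'
```

```text
clock: 18.33
eef_pos: [0.6163, 0.1912, 0.0656]
tool_rot: [0.0, 1.0, 0.0, 0.0]
ft_force: [-0.2, 0.1, -0.8]
grip_width: 0.0288
grasp_force: 59.4
clock: 19.0
eef_pos: [0.6137, 0.1913, 0.093]
tool_rot: [-0.0, 1.0, -0.001, -0.003]
ft_force: [0.0, 0.4, 0.4]
grip_width: 0.0557
grasp_force: 0.0
```

```bash
python3 -m inch '[0,0,35,0,0,0,65, 0,0,70,0,0,0,80, -12,-15,85,0,0,0,90, -36,-46,85,0,0,0,100, -60,-77,85,0,0,0,100, -84,-108,85,0,0,0,100, -108,-139,85,0,0,0,100, -132,-170,85,0,0,0,100]'
python3 -m inch '[-24,-31,0,0,0,0,100, -44,-57,0,0,0,0,100, -44,-57,0,0,0,0,100, -44,-57,0,0,0,0,100, -44,-57,0,0,0,0,100]'
python3 - <<'E'
from h import *
for c in("scene","top"):bot.camera(c)
cv2.imwrite('pics/t4.png',bot.camera('scene')[120:330,200:480].repeat(2,0).repeat(2,1))
locate("plug_yellow_mid",PL(.01),(.615,.192))
o=bot.get_obs();print(o['eef_pos'])
E
```

```text
clock: 19.67
eef_pos: [0.4826, 0.0208, 0.1811]
tool_rot: [-0.0, 1.0, -0.0, 0.001]
ft_force: [0.7, -0.4, 0.4]
grip_width: 0.0855
grasp_force: 0.0
clock: 20.08
eef_pos: [0.4407, -0.035, 0.1812]
tool_rot: [0.0, 1.0, 0.0, 0.001]
ft_force: [0.1, 0.8, -0.0]
grip_width: 0.0855
grasp_force: 0.0
plug_yellow_mid [('scene', [0.6159, 0.1911], 333, 374), ('top', [0.617, 0.191], 319, 304)]
[ 0.44046653 -0.03424078  0.18011955]
```

View pics/t4.png

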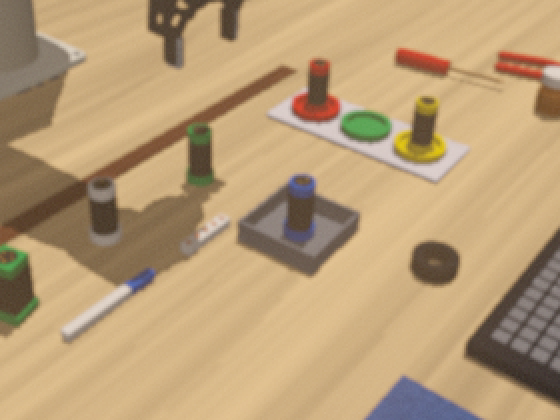

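Yellow stands upright in its seat (crop pixel 424,128). The round green plug is at crop pixel 200,155 and I'll pick it now.

```bash
python3 -m inch '[-2,-1,-35,0,0,0,100, -2,-1,-70,0,0,0,100, -2,-1,-95,0,0,0,100, -2,-1,-110,0,0,0,100, -2,-1,-120,0,0,0,100, -2,-1,-125,0,0,0,100, -2,-1,-127,0,0,0,100, -2,-1,-127,0,0,0,100]'
python3 -m inch '[0,0,0,0,0,0,30, 0,0,0,0,0,0,20, 0,0,0,0,0,0,20, 0,0,0,0,0,0,20, 0,0,0,0,0,0,20, 0,0,0,0,0,0,20, 0,0,0,0,0,0,20, 0,0,0,0,0,0,20]'
```

```text
clock: 21.0
eef_pos: [0.438, -0.0357, 0.053]
tool_rot: [-0.0, 1.0, 0.0, -0.0]
ft_force: [0.3, 0.4, -0.0]
grip_width: 0.0859
grasp_force: 0.0
clock: 21.67
eef_pos: [0.4382, -0.036, 0.0537]
tool_rot: [-0.0, 1.0, 0.0, 0.001]
ft_force: [-0.2, 0.5, 4.5]
grip_width: 0.029
grasp_force: 58.9
```

```bash
python3 -m inch '[0,0,35,0,0,0,20, 0,0,75,0,0,0,20, 0,0,110,0,0,0,20, 8,19,125,0,0,0,20, 23,54,125,0,0,0,20, 38,89,125,0,0,0,20, 53,124,125,0,0,0,20, 68,159,125,0,0,0,20]'
python3 -m inch '[15,35,0,0,0,0,20, 29,67,0,0,0,0,20, 29,67,0,0,0,0,20, 29,67,0,0,0,0,20, 29,67,0,0,0,0,20]'
```

```text
clock: 22.33
eef_pos: [0.506, 0.1242, 0.178]
tool_rot: [0.0, 1.0, -0.0, -0.0]
ft_force: [0.3, -0.9, 0.2]
grip_width: 0.0288
grasp_force: 59.5
clock: 22.75
eef_pos: [0.5339, 0.1895, 0.1772]
tool_rot: [-0.0, 1.0, -0.001, -0.001]
ft_force: [0.9, 0.2, -1.1]
grip_width: 0.0288
grasp_force: 59.5
```

```bash
python3 -m inch '[1,0,-35,0,0,0,20, 1,0,-65,0,0,0,20, 1,0,-87,0,0,0,20, 1,0,-99,0,0,0,20, 1,0,-106,0,0,0,20, 1,0,-110,0,0,0,20, 1,0,-113,0,0,0,20, 1,0,-113,0,0,0,20]'
python3 -m inch '[0,0,0,0,0,0,30, 0,0,0,0,0,0,40, 0,0,0,0,0,0,50, 0,0,0,0,0,0,65, 0,0,0,0,0,0,65, 0,0,0,0,0,0,65, 0,0,10,0,0,0,65, 0,0,30,0,0,0,65]'
python3 -m inch '[0,0,35,0,0,0,65, 0,0,70,0,0,0,80, 0,0,100,0,0,0,90, -24,-31,110,0,0,0,100, -48,-62,110,0,0,0,100, -72,-93,110,0,0,0,100, -96,-124,110,0,0,0,100, -110,-150,110,0,0,0,100]'
python3 -m inch '[0,0,0,0,0,0,100, 0,0,0,0,0,0,100, 0,0,0,0,0,0,100, 0,0,0,0,0,0,100]'
python3 - <<'E'
from h import *
cv2.imwrite('pics/t5.png',bot.camera('scene')[120:330,180:460].repeat(2,0).repeat(2,1))
cv2.imwrite('pics/t6.png',bot.camera('top')[130:280,180:480].repeat(2,0).repeat(2,1))
E
```

```text
clock: 23.42
eef_pos: [0.5361, 0.1894, 0.0657]
tool_rot: [0.0, 1.0, 0.0, 0.0]
ft_force: [-0.8, 0.0, 0.3]
grip_width: 0.0289
grasp_force: 59.6
clock: 24.08
eef_pos: [0.5338, 0.1893, 0.0935]
tool_rot: [-0.0, 1.0, -0.001, -0.003]
ft_force: [0.4, 0.2, 0.4]
grip_width: 0.0554
grasp_force: 0.0
clock: 24.75
eef_pos: [0.423, 0.0385, 0.206]
tool_rot: [-0.0, 1.0, -0.0, -0.0]
ft_force: [0.7, -0.5, 0.2]
grip_width: 0.0857
grasp_force: 0.0
clock: 25.08
eef_pos: [0.4267, 0.0406, 0.2057]
tool_rot: [-0.001, 1.0, 0.0, 0.001]
ft_force: [0.4, 0.2, 0.4]
grip_width: 0.0856
grasp_force: 0.0
```

View pics/t5.png

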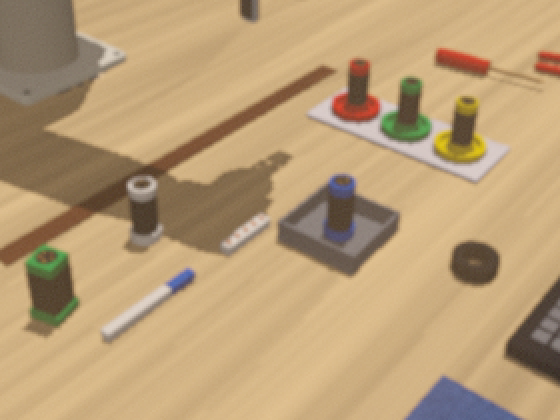

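View pics/t6.png

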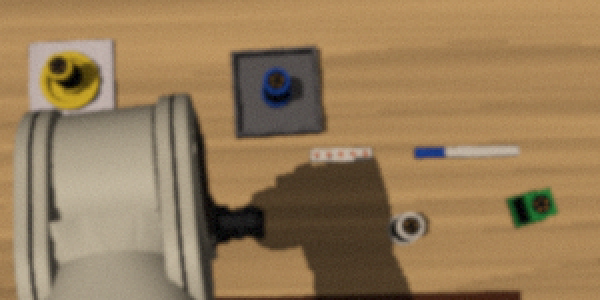

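The scene crop shows red (359,85), green (410,105) and yellow (465,125) upright in their own seats. Blue is in the bin (341,205), white and square green are unmoved, and the arm is clear of everything.

```bash
python3 -c "
from workcell import bot
print(bot.job_done())"
```

```text
the job is handed in; nothing more can be done
None
```

The job is handed in: the blue plug is in the return bin, and the red, yellow and green round plugs stand upright in their own seats, with the white and square green plugs left untouched.

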